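# Draw the steriliser case cover down evenly with its four levers

## Robot

A 7-joint arm with a two-finger parallel gripper is mounted at the origin on the work surface. World frame = base frame: x ahead of the robot, y to its left, z up, the work surface at z = 0. Lengths are in m, angles in rad, forces in N, time in s.
With the tool pointing down it reaches from about 0.35 to 0.9 m from the base axis. Payload 8.1 kg.
Tool frame: the origin (TCP) lies at the very end of the fingers, on their centre line; the grasp point (between the pads) lies 19 mm behind it (arm.tcp_to_grasp is the z of the grasp point in the tool frame, in m); z points along the fingers, y is the line along which they close (so a half turn about z gives the same grasp; the last joint's range is limited). The gripper opens to 92 mm and grips with 3 to 60 N. Pads are 19 mm wide; open, the fingers measure 130 mm over their backs; the gripper's body (75 mm by 190 mm) begins 47 mm behind the grasp point.
Start: joints at [1.216, 0.434, 0.025, 1.573, -0.012, 1.134, -0.075], TCP at [0.156, -0.605, 0.227] pointing down, gripper open.
Joint ranges: [-2.62, 2.62], [-0.44, 2.09], [-1.27, 1.32], [0.08, 2.57], [-1.32, 4.46], [0.12, 2], [-2.74, 2.74]. Speed limits (rad/s): [2.22, 2.22, 3.01, 3.01, 3.14, 3.14, 3.14].

## Interface

Orientations are given as a rotation vector (axis times angle).
In Python, from cell import readout, vision, sign_off, arm gives the robot as it stands. The module is installed in compiled form; this text tells all that it offers.
- The arm moves only by the shell command python3 -m creep 'ROWS' [FORCE]. ROWS is JSON, a list of rows, each a list of 5 numbers: the shift along the tool's x, y, z in units of 4 cm (1.0 is 4 cm), then the turn about the tool's z in units of 4 degrees (1.0 is 4 degrees), then the opening, from 0 (shut) to 1 (fully open). A call has 1 to 12 rows; each row shifts and turns the commanded pose from where the row before left it, along the tool's axes as they then stand; what a row does not reach is not made up. A row lasts 1/8 s, in which the tool goes at most 62.5 mm and 10.7 degrees, less where a joint would pass 70% of its speed; a pose out of reach is approached as far as the arm can. A call with a number of a shift or a turn outside -1 to 1 is refused whole. A call with a gripper value outside its range is refused whole. The fingers move at their own pace and stop on an object; FORCE is the grip in N (left out, the last holds). Time passes only in rows, so rows that do not move let the fingers close. It gives the time, the measured TCP pose, the force, the opening and the grip force at its end, in the units of the state.
- readout.observe(): the state, without advancing time (a new reading comes with each control period).
- vision.get_image(name): name is "scene" or "top" or "wrist"; returns a dict with "pixels" (400x640x3 uint8, blue, green, red), "z_map" (400x640 float32, m along the optical axis (not along the pixel's ray), 0 where there is no reading), "camera_matrix" (3x3 intrinsics, pixels), "position" and "rotation" of the camera in the world. Camera axes: x right, y up, looking along -z (the intrinsics and any distortion apply to the point x, -y, -z); pixel columns grow to the right and rows downward; lengths in m; the calibration is good to about 2 mm. A picture is of the moment at which its call begins.
- sign_off(): hands the job in; it is judged then, once.
The state is a dict: "clock": time; "joints": joint angles; "dq": joint speeds; "joint_efforts": joint torques, N m; "position": TCP position; "ee_rot": TCP orientation; "force": force on the tool from outside, world axes, zero at the start; "ft_torque": the same for the moment, N m; "width": opening from 0.0 (shut) to 1.0 (fully open); "gripper_force": force on a finger pad.
Only numpy, scipy, OpenCV 4.12 (cv2) and the standard library are available. Lean on these libraries where they do the work, as an engineer would, in place of code of your own. Each camera call takes 0.05 s, during which the arm holds its last target. There are 200 camera calls.

## Task

Close the sterilising case by tightening the four teal clamp levers clockwise in two rounds, working crosswise: in each round do a lever and the one opposite it, then the other two. In the first round give each lever only about a sixth of a turn; in the second tighten each by feel until the cover sits firmly and evenly on its stops, snug but not forced, without letting the cover tip noticeably on the way. Leave everything else on the cart where it is and let go at the end.

Things in the scene. Friction and masses are not known exactly. Their poses are not given: they have to be found in the camera images.
- case: Stainless sterilising case fixed to the cart top, 180 x 180 x 60 mm. Origin: centre of its underside; z up. Under the cover a brass stop bush rings each stud; all four are level, their tops 64.4 to 67.6 mm above the origin, differing from case to case and hidden. Sprung black seal strips along the sides hold the cover about 5 mm above them.
- cover: Square aluminium cover plate of the case, 168 x 168 x 8 mm, 0.6 kg, loose on the four studs (2 mm play), small steel and red valve in its middle. Origin: centre of its underside; z up. It starts with its underside about 71 mm above the case origin; fully home it lies on the four brass stops. Each seal strip pushes up 0.6 N per mm.
- grip_a (a point): Lever A: its screw axis is at x +50, y +50 mm in the case's axes (A and C are one diagonal, B and D the other). A 12 mm wide teal arm runs level from the black hub to an upright teal post, 14 mm across, its axis 50 mm from the screw axis. This point: on the post's axis, 8 mm below its top, 24 mm above the arm. x points from the hub outwards along the arm, z up.
- knob_a (a joint): Turn of lever A, rad, growing clockwise from above (tightening); starts at 0 to 0.2, sinks 4 mm per rad, stays where left. The hub meets the cover at 0.4 to 0.75 and brings it onto its stop at 1.3 to 2.45, never known beforehand. Sideways push on the post to turn it: 2 to 4 N before the stop, then climbing 15 N per rad; snug at 6 to 8 N, overtight from 10 N.
- grip_b (a point): Lever B: its screw axis is at x +50, y -50 mm in the case's axes (A and C are one diagonal, B and D the other). A 12 mm wide teal arm runs level from the black hub to an upright teal post, 14 mm across, its axis 50 mm from the screw axis. This point: on the post's axis, 8 mm below its top, 24 mm above the arm. x points from the hub outwards along the arm, z up.
- knob_b (a joint): Turn of lever B, rad, growing clockwise from above (tightening); starts at 0 to 0.2, sinks 4 mm per rad, stays where left. The hub meets the cover at 0.4 to 0.75 and brings it onto its stop at 1.3 to 2.45, never known beforehand. Sideways push on the post to turn it: 2 to 4 N before the stop, then climbing 15 N per rad; snug at 6 to 8 N, overtight from 10 N.
- grip_c (a point): Lever C: its screw axis is at x -50, y -50 mm in the case's axes (A and C are one diagonal, B and D the other). A 12 mm wide teal arm runs level from the black hub to an upright teal post, 14 mm across, its axis 50 mm from the screw axis. This point: on the post's axis, 8 mm below its top, 24 mm above the arm. x points from the hub outwards along the arm, z up.
- knob_c (a joint): Turn of lever C, rad, growing clockwise from above (tightening); starts at 0 to 0.2, sinks 4 mm per rad, stays where left. The hub meets the cover at 0.4 to 0.75 and brings it onto its stop at 1.3 to 2.45, never known beforehand. Sideways push on the post to turn it: 2 to 4 N before the stop, then climbing 15 N per rad; snug at 6 to 8 N, overtight from 10 N.
- grip_d (a point): Lever D: its screw axis is at x -50, y +50 mm in the case's axes (A and C are one diagonal, B and D the other). A 12 mm wide teal arm runs level from the black hub to an upright teal post, 14 mm across, its axis 50 mm from the screw axis. This point: on the post's axis, 8 mm below its top, 24 mm above the arm. x points from the hub outwards along the arm, z up.
- knob_d (a joint): Turn of lever D, rad, growing clockwise from above (tightening); starts at 0 to 0.2, sinks 4 mm per rad, stays where left. The hub meets the cover at 0.4 to 0.75 and brings it onto its stop at 1.3 to 2.45, never known beforehand. Sideways push on the post to turn it: 2 to 4 N before the stop, then climbing 15 N per rad; snug at 6 to 8 N, overtight from 10 N.
- pill_bottle: Amber jar 44 mm across, 75 mm high; a bystander standing near the case. Origin: centre of its underside.
- syrup_bottle: Amber bottle 48 mm across, 85 mm high; a bystander standing near the case. Origin: centre of its underside.
- tape_roll: Paper tape roll 56 mm across, 25 mm high; a bystander standing near the case. Origin: centre of its underside.
- steel_cup: Small steel cup 52 mm across, 45 mm high; a bystander standing near the case. Origin: centre of its underside.
- spare_lever: Spare teal lever like the four others, lying loose on the cart top; a bystander standing near the case. Origin: centre of its underside.
- steel_tray: Empty steel tray 200 x 280 x 35 mm; a bystander standing near the case. Origin: centre of its underside.
- dressing_box: Pale green box 70 x 120 x 50 mm; a bystander standing near the case. Origin: centre of its underside.
There are look-alikes about, which are no part of the job. There is more than one size of the cover; the one meant has the size given above.

How it is judged:
On the way, in this order (a step that is already met when the one before it is completed fails the run):
1. first round: two opposite levers have been turned past 0.6 rad while the other two have not (((value of joint each of knob_a, knob_c above 0.6 rad and value of joint each of knob_b, knob_d below 0.6 rad) or (value of joint each of knob_b, knob_d above 0.6 rad and value of joint each of knob_a, knob_c below 0.6 rad))), for 0.2 s.
2. first round finished: all four levers lie between 0.6 and 1.45 rad, none tight yet (value of joint knob_a between 0.6 and 1.45 rad and value of joint knob_b between 0.6 and 1.45 rad and value of joint knob_c between 0.6 and 1.45 rad and value of joint knob_d between 0.6 and 1.45 rad), for 0.2 s.
3. second round: two opposite levers have been turned past 1.45 rad while the other two have not (((value of joint each of knob_a, knob_c above 1.45 rad and value of joint each of knob_b, knob_d below 1.45 rad) or (value of joint each of knob_b, knob_d above 1.45 rad and value of joint each of knob_a, knob_c below 1.45 rad))), for 0.2 s.
At the end, for the whole second after the job is handed in: Every lever's hub presses on the cover with more than 18 N, more than the seal needs, so the cover is hard on its stops; the cover is level within 0.01 rad and at rest (contact force between each of knob_a, knob_b, knob_c, knob_d and cover above 18 N and angle between cover's own z axis and vertical below 0.01 rad and linear speed of cover below 0.01 m/s); the robot touches nothing.
It fails at once if the cover tips by more than 0.036 rad (drawn down unevenly) (angle between cover's own z axis and vertical above 0.036 rad).
It fails at once if a lever is overtightened: it presses on the cover with more than 90 N (contact force between any of knob_a, knob_b, knob_c, knob_d and cover above 90 N).
It fails at once if a bystander (jar, bottle, tape roll, cup, spare lever, tray, box) is moved more than 25 mm (distance of any of pill_bottle, syrup_bottle, tape_roll, steel_cup, spare_lever, steel_tray, dressing_box from where it was at the start of the episode above 0.025 m).
It also fails if it takes over 72 s, if anything falls off the work surface, if the arm or the gripper's body presses on something with over 40 N, if the wrist force passes 120 N, or if a joint passes its speed limit or range.

## Working session

There is one attempt and no reset: what is moved stays moved. The work goes in short steps, Python scripts to look and compute and a shell command to move; the robot and the scene stay as the last step left them, time stands still between calls to the robot, and variables do not carry over. Pictures are saved under pics/ and viewed, at most 10 in all, crops included, and the job is handed in when it is done.

```bash
mkdir -p pics; cat > h.py <<'E'
import numpy as np, cv2
from cell import readout, vision, arm
from scipy.spatial.transform import Rotation as R
def ray(im,u,v):
    K=im["camera_matrix"];d=np.array([(u-K[0,2])/K[0,0],-(v-K[1,2])/K[1,1],-1.0])
    return np.array(im["position"]),np.array(im["rotation"])@d
def onz(im,u,v,z):
    p,d=ray(im,u,v);return p+d*(z-p[2])/d[2]
def cloud(im):
    K=im["camera_matrix"];v,u=np.mgrid[0:400,0:640];z=im["z_map"]
    P=np.stack([(u-K[0,2])/K[0,0]*z,-(v-K[1,2])/K[1,1]*z,-z],-1)
    return P@np.array(im["rotation"]).T+np.array(im["position"])
def teal(im):
    h=cv2.cvtColor(im["pixels"],cv2.COLOR_BGR2HSV)
    return cv2.inRange(h,(80,90,50),(100,255,255))
E
python3 - <<'E'
from h import *
print(readout.observe(), arm.tcp_to_grasp)
for n in ("top","scene"):
    im=vision.get_image(n);cv2.imwrite(f"pics/{n}1.png",im["pixels"]);print(n,im["position"],im["rotation"],im["camera_matrix"])
    np.save(n+".npy",im,allow_pickle=True)
    P=cloud(im);m=teal(im);k,l,s,c=cv2.connectedComponentsWithStats(m)
    for i in range(1,k):
        if s[i,4]>15:
            q=P[(l==i)&(im["z_map"]>0)];print(s[i],c[i].round(1),q.mean(0).round(3),q.max(0).round(3),q.min(0).round(3))
E
```

```text
{'clock': 0.0, 'joints': array([ 1.21638678,  0.43520738,  0.02494571,  1.57410215, -0.01156575,
        1.1340049 , -0.07510013]), 'dq': array([-7.08563808e-06,  2.43126958e-03,  2.09260339e-03,  6.19773130e-04,
       -3.82046472e-04,  1.62436703e-04,  2.98775538e-04]), 'joint_efforts': array([-2.52306418e-04, -6.67846942e+01,  9.84722301e-01, -3.14450955e+01,
       -6.04982302e-02,  4.29686846e-02,  1.46723060e-04]), 'position': array([ 0.1555423 , -0.60480157,  0.22595241]), 'ee_rot': array([-3.11520707e+00, -3.94256493e-01,  5.62050712e-04]), 'force': array([-0.55352954,  1.22874162, -0.14024686]), 'ft_torque': array([ 0.04160568, -0.03855766,  0.01380222]), 'gripper_force': 0.0, 'width': 0.9969795608836058} -0.0188
top [0.35281972 0.00392543 1.27045444] [ 0.15466938 -0.16018099 -1.54840955] [[420.37874289   0.         328.43084771]
 [  0.         420.37874289 200.89644788]
 [  0.           0.           1.        ]]Traceback (most recent call last):
  File "<stdin>", line 6, in <module>
  File "h.py", line 12, in cloud
    return P@np.array(im["rotation"]).T+np.array(im["position"])
           ~~~~~~~~~~~~~~~~~~~~~~~~~~~~^~~~~~~~~~~~~~~~~~~~~~~~~
ValueError: operands could not be broadcast together with shapes (400,640) (3,)
```

```bash
sed -i 's/np.array(im\["rotation"\])/R.from_rotvec(im["rotation"]).as_matrix()/' h.py
python3 - <<'E'
from h import *
for n in ("top","scene"):
    im=vision.get_image(n);cv2.imwrite(f"pics/{n}1.png",im["pixels"]);print(n,im["position"],im["rotation"])
    np.save(n+".npy",im,allow_pickle=True)
    P=cloud(im);m=teal(im);k,l,s,c=cv2.connectedComponentsWithStats(m)
    for i in range(1,k):
        if s[i,4]>15:
            q=P[(l==i)&(im["z_map"]>0)];print(s[i],c[i].round(1),q.mean(0).round(3),q.max(0).round(3),q.min(0).round(3))
E
```

```text
top [0.35281972 0.00392543 1.27045444] [ 0.15466938 -0.16018099 -1.54840955]
[344 184   5  12  32] [345.9 189.7] [ 0.625 -0.048  0.101] [ 0.638 -0.041  0.117] [ 0.608 -0.054  0.095]
[300 195  12   5  30] [305.1 196.7] [0.602 0.068 0.099] [0.608 0.082 0.109] [0.594 0.052 0.095]
[398 212  11   8  35] [402.5 215.7] [ 0.567 -0.223  0.015] [ 0.578 -0.21   0.031] [ 0.554 -0.237  0.004]
[347 229  11   5  26] [352.3 230.8] [ 0.507 -0.067  0.098] [ 0.512 -0.052  0.104] [ 0.501 -0.08   0.094]
[308 231   4  10  23] [309.2 235.7] [0.491 0.054 0.098] [0.504 0.058 0.102] [0.479 0.049 0.092]
scene [ 1.27808486 -0.21935568  1.09714073] [0.54978541 0.40148185 1.22696241]
[322 168   8   9  37] [325.5 172.4] [0.485 0.054 0.097] [0.506 0.084 0.104] [0.403 0.047 0.003]
[281 184  11   8  47] [286.2 188. ] [ 0.509 -0.063  0.1  ] [ 0.518 -0.049  0.116] [ 0.498 -0.08   0.094]
[340 200  10   9  40] [345.  204.6] [0.605 0.068 0.099] [0.616 0.081 0.104] [0.595 0.052 0.096]
[299 216  11  10  48] [303.  220.2] [ 0.624 -0.05   0.104] [ 0.647 -0.041  0.131] [ 0.604 -0.057  0.094]
[230 236  12   6  48] [235.  238.4] [ 0.568 -0.225  0.014] [ 0.582 -0.209  0.022] [ 0.554 -0.238  0.008]
```

View pics/top1.png

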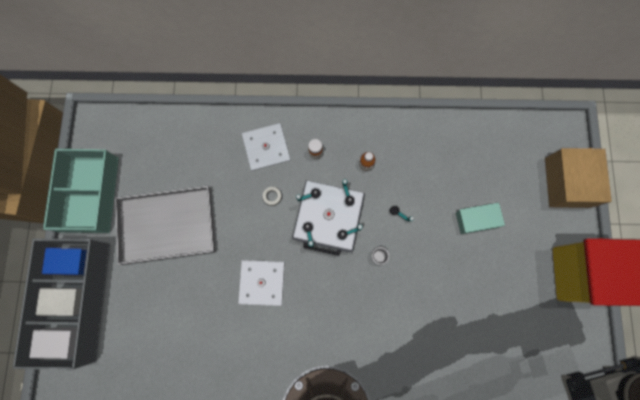

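View pics/scene1.png

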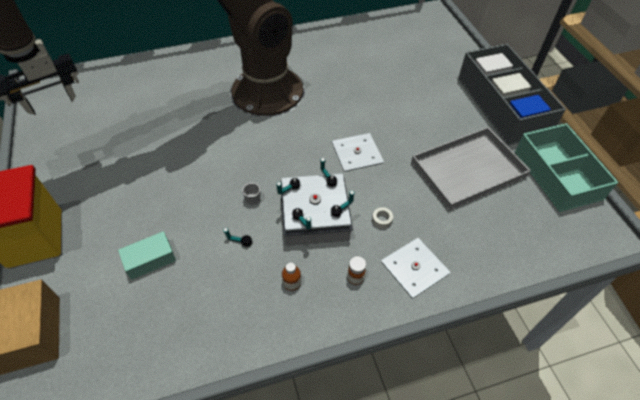

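The top view shows the real case at about (329,215), with hubs at (349,200), (315,193), (308,227) and (342,235). The loose cover look-alikes are at (265,146) and (261,283). The cup is at (380,256) and the spare lever at (402,214). I'll move above the case for a close look.

```bash
python3 -m creep '[[0.95,-0.87,-0.2,0,0.3],[0.95,-0.87,-0.2,0,0.3],[0.95,-0.87,-0.2,0,0.3],[0.95,-0.87,-0.2,0,0.3],[0.95,-0.87,-0.2,0,0.3],[0.95,-0.87,-0.2,0,0.3],[0.95,-0.87,-0.2,0,0.3],[0.95,-0.87,-0.2,0,0.3],[0.95,-0.87,-0.2,0,0.3],[0.95,-0.87,0,0,0.3],[0.95,-0.87,0,0,0.3],[0.95,-0.87,0,0,0.3]]' 40
cat >> h.py <<'E'
def look(name):
    im=vision.get_image("wrist");cv2.imwrite(f"pics/{name}.png",im["pixels"]);np.save("w.npy",im,allow_pickle=True);return im
def blobs(im):
    P=cloud(im);k,l,s,c=cv2.connectedComponentsWithStats(teal(im))
    for i in range(1,k):
        if s[i,4]>60:
            q=P[(l==i)&(im["z_map"]>0)];print(s[i],c[i].round(1),q.mean(0).round(3),np.percentile(q,[2,98],axis=0).round(3).tolist())
E
python3 - <<'E'
from h import *
im=look("w1");print(im["position"],im["rotation"]);blobs(im)
E
```

```text
clock: 1.65
position: [0.4939, -0.0859, 0.2987]
ee_rot: [3.117, 0.394, 0.0]
force: [0.4, -1.1, -0.9]
width: 0.298
gripper_force: 0.0
[ 0.57480809 -0.06440775  0.45472842] [-0.26679588  0.20932319 -1.3076869 ]
[175  40  46  17 437] [198.8  49.2] [0.598 0.074 0.106] [[0.589, 0.057, 0.097], [0.609, 0.085, 0.13]]
[411 130  25  28 226] [422.3 143.5] [ 0.561 -0.225  0.017] [[0.549, -0.238, 0.01], [0.575, -0.207, 0.039]]
[303 156  22  10 117] [313.4 160.7] [ 0.512 -0.073  0.103] [[0.505, -0.084, 0.094], [0.519, -0.063, 0.129]]
```

View pics/w1.png

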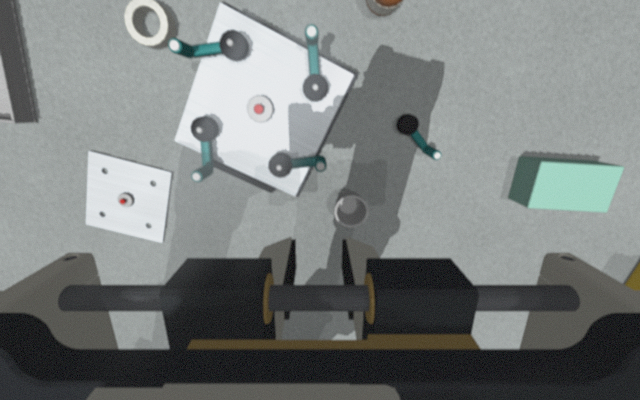

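The wrist view shows cover corners at (220,2), (356,73), (297,195) and (176,141), and the valve at (259,108). Post tops are near (311,33), (178,47), (196,176) and (320,163).

```bash
cat > m.py <<'E'
from h import *
im=np.load("w.npy",allow_pickle=True).item();P=cloud(im)
co=np.array([onz(im,*p,0.079) for p in [(220,2),(356,73),(297,195),(176,141)]])
print("corners",co[:,:2].round(3),[np.linalg.norm(co[i]-co[i-1]).round(3) for i in range(4)])
c=co.mean(0);c2=onz(im,259,108,0.09);d=(co[0]-co[1]);yaw=np.arctan2(d[1],d[0]);d2=co[3]-co[2];y2=np.arctan2(d2[1],d2[0]);print("centre",c,c2,"edge dirs",np.degrees([yaw,y2]))
sub=P[60:100,235:345];z=sub[...,2];print("cover z",np.median(z[(z>0.06)&(z<0.085)]))
a=np.radians(np.degrees((yaw+y2)/2))
hubs=[c[:2]+np.array([np.cos(a+t),np.sin(a+t)])*0.0707 for t in np.radians([45,135,225,315])]
for h in hubs: print("hub",h.round(4))
for u,v in [(311,33),(178,47),(196,176),(320,163)]:
    w=P[v-5:v+6,u-5:u+6,2]; t=np.percentile(w,90); p=onz(im,u,v,0.128)
    h=min(hubs,key=lambda h:np.linalg.norm(h-p[:2])); e=p[:2]-h
    print((u,v),"ztop",t.round(4),np.median(w).round(4),"post",p[:2].round(4),"r",np.linalg.norm(e).round(4),"ang",np.degrees(np.arctan2(e[1],e[0])).round(1))
for u,v in [(315,87),(234,45),(203,128),(280,164)]:
    print("hubtop z",np.median(P[v-4:v+5,u-4:u+5,2]).round(4),onz(im,u,v,0.105)[:2].round(4))
E
python3 m.py
```

```text
corners [[ 0.653  0.069]
 [ 0.621 -0.098]
 [ 0.457 -0.064]
 [ 0.489  0.1  ]] [np.float64(0.167), np.float64(0.169), np.float64(0.167), np.float64(0.167)]
centre [0.55488601 0.00176087 0.079     ] [0.5544044  0.00388521 0.09      ] edge dirs [79.13140954 79.19018659]
cover z 0.07781658876090033
hub [0.5152 0.0603]
hub [ 0.4964 -0.0379]
hub [ 0.5946 -0.0567]
hub [0.6134 0.0415]
(311, 33) ztop 0.1311 0.13 post [ 0.6388 -0.0397] r 0.0474 ang 21.0
(178, 47) ztop 0.1316 0.1302 post [0.5937 0.0863] r 0.049 ang 113.7
(196, 176) ztop 0.131 0.1295 post [0.4658 0.0526] r 0.0499 ang -171.1
(320, 163) ztop 0.1312 0.1292 post [ 0.5156 -0.0808] r 0.0469 ang -65.9
hubtop z 0.1002 [ 0.5927 -0.0552]
hubtop z 0.1007 [0.6118 0.039 ]
hubtop z 0.1002 [0.5173 0.0599]
hubtop z 0.1003 [ 0.4982 -0.0355]
```

```bash
cat > plan.py <<'E'
import sys
from h import *
# usage: plan.py lever phi_deg lead_mm z flip
H={1:(.5940,-.0560),2:(.6128,.0405),3:(.5160,.0602),4:(.4972,-.0368)}
n,phi,lead,z,flip=int(sys.argv[1]),np.radians(float(sys.argv[2])),float(sys.argv[3])/1e3,float(sys.argv[4]),int(sys.argv[5])
s=readout.observe();M=R.from_rotvec(s["ee_rot"]).as_matrix()
r=np.array([np.cos(phi),np.sin(phi)]);t=np.array([r[1],-r[0]])
g=np.r_[np.array(H[n])+.05*r+lead*t,z];d=M.T@(g-s["position"])
y=t*(-1 if flip else 1)
turn=np.degrees(np.arctan2(M[1,1],M[0,1])-np.arctan2(y[1],y[0]));turn=(turn+180)%360-180
print("goal",g.round(4),"shift units",(d/.04).round(2),"turn units",round(turn/4,2),"joints",s["joints"].round(2),"t",s["clock"])
E
cat > st.py <<'E'
import sys
from h import *
from plan import H
E
cat > st.py <<'E'
import sys
from h import *
# usage: st.py lever : lever angle from tool, tangential/radial force
H={1:(.5940,-.0560),2:(.6128,.0405),3:(.5160,.0602),4:(.4972,-.0368)}
s=readout.observe();M=R.from_rotvec(s["ee_rot"]).as_matrix();e=s["position"][:2]-np.array(H[int(sys.argv[1])])
y=M[:2,1]; y=y/np.linalg.norm(y)
if y@np.array([e[1],-e[0]])<0:y=-y
r=np.array([-y[1],y[0]]) # outward
print("radial %.1f mm lead %.1f mm pad phi %.1f  z %.4f | push %.2f N radial %.2f fz %.2f | w %.3f t %.2f"%(e@r*1e3,e@y*1e3,np.degrees(np.arctan2(r[1],r[0])),s["position"][2],-s["force"][:2]@y,s["force"][:2]@r,s["force"][2],s["width"],s["clock"]))
E
python3 plan.py 1 20.5 0 0.103 0; python3 plan.py 1 20.5 0 0.103 1
```

```text
goal [ 0.6408 -0.0385  0.103 ] shift units [ 3.72 -0.03  4.91] turn units -1.42 joints [ 0.36  0.21 -0.37  1.73  0.08  1.22 -1.34] t 1.7
goal [ 0.6408 -0.0385  0.103 ] shift units [ 3.72 -0.03  4.91] turn units 43.58 joints [ 0.36  0.21 -0.37  1.73  0.08  1.22 -1.34] t 1.7
```

```bash
python3 plan.py 2 113 0 0.103 0; python3 plan.py 4 295 0 0.103 1
```

```text
goal [0.5933 0.0865 0.103 ] shift units [ 3.37 -3.36  4.92] turn units -24.54 joints [ 0.36  0.21 -0.37  1.73  0.08  1.22 -1.34] t 1.7
goal [ 0.5183 -0.0821  0.103 ] shift units [0.48 0.24 4.89] turn units -25.04 joints [ 0.36  0.21 -0.37  1.73  0.08  1.22 -1.34] t 1.7
```

```bash
python3 -m creep '[[0.48,0.24,0.3,-1,0.3],[0,0,0.3,-1,0.3],[0,0,0.3,-1,0.3],[0,0,0.3,-1,0.3],[0,0,0.3,-1,0.3],[0,0,0.3,-1,0.3],[0,0,0.3,-1,0.3],[0,0,0.3,-1,0.3],[0,0,0.3,-1,0.3],[0,0,0.3,-1,0.3],[0,0,0.3,-1,0.3],[0,0,0.3,-1,0.3]]' 40 && python3 -m creep '[[0,0,0,-1,0.3],[0,0,0,-1,0.3],[0,0,0,-1,0.3],[0,0,0,-1,0.3],[0,0,0,-1,0.3],[0,0,0,-1,0.3],[0,0,0,-1,0.3],[0,0,0,-1,0.3],[0,0,0,-1,0.3],[0,0,0,-1,0.3],[0,0,0,-1,0.3],[0,0,0,-1,0.3]]'
python3 plan.py 4 295 0 0.103 1
python3 - <<'E'
from h import *
im=look("w2");blobs(im)
E
```

```text
clock: 3.2
position: [0.514, -0.0921, 0.1542]
ee_rot: [-2.685, -1.631, 0.001]
force: [0.2, 0.3, -0.5]
width: 0.299
gripper_force: 0.0
clock: 4.7
position: [0.514, -0.0921, 0.1545]
ee_rot: [-1.789, -2.582, 0.001]
force: [-0.2, -0.6, 2.1]
width: 0.305
gripper_force: 0.0
goal [ 0.5183 -0.0821  0.103 ] shift units [0.2  0.19 1.29] turn units -1.11 joints [ 0.6   0.44 -0.69  1.87  0.34  0.95  0.11] t 4.7
[343   0  41  17 430] [366.8   5.6] [0.491 0.055 0.097] [[0.478, 0.05, 0.095], [0.501, 0.06, 0.099]]
[ 510    0   76   77 2096] [535.8  32.6] [0.595 0.075 0.104] [[0.587, 0.055, 0.09], [0.607, 0.089, 0.13]]
[313 163  19  68 866] [321.5 193.8] [ 0.507 -0.068  0.105] [[0.497, -0.082, 0.096], [0.516, -0.05, 0.13]]
[ 448  205   81   36 1135] [486.2 216.9] [ 0.627 -0.042  0.107] [[0.606, -0.052, 0.092], [0.638, -0.034, 0.129]]
[299 312  13  18 140] [305.6 319.2] [ 0.551 -0.236  0.031] [[0.546, -0.239, 0.02], [0.557, -0.234, 0.042]]
```

View pics/w2.png

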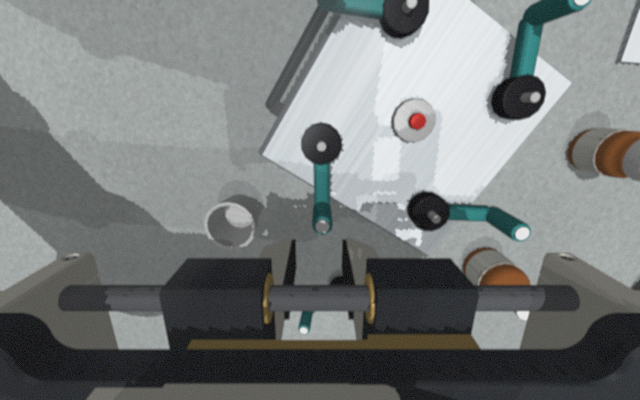

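Lever 4's post top, at (322,226), is centred between the fingers at (293,270) and (347,270). I'll straddle it and start turning.

```bash
python3 -m creep '[[0.2,0.19,0.1,-1,0.3],[0,0,0.6,0,0.3],[0,0,0.6,0,0.3],[0,0,0,0,0.3]]'; python3 st.py 4; python3 -m creep '[[0,-0.17,0,0,0.3],[0.015,-0.087,0.007,1,0.3],[0.015,-0.087,0.007,1,0.3],[0,0,0,0,0.3]]'; python3 st.py 4
```

```text
clock: 5.25
position: [0.5175, -0.081, 0.1012]
ee_rot: [-1.697, -2.64, 0.002]
force: [-0.3, 0.3, -0.3]
width: 0.3
gripper_force: 0.0
radial 48.6 mm lead -0.1 mm pad phi -65.5  z 0.1012 | push -0.16 N radial -0.43 fz -0.25 | w 0.300 t 5.25
clock: 5.75
position: [0.5061, -0.086, 0.1033]
ee_rot: [1.879, 2.515, 0.001]
force: [0.6, -0.4, 1.0]
width: 0.303
gripper_force: 0.5
radial 49.8 mm lead 5.4 mm pad phi -73.5  z 0.1033 | push 0.51 N radial 0.56 fz 0.95 | w 0.303 t 5.75
```

```bash
python3 -m creep '[[0.015,-0.087,0.007,1,0.3],[0.015,-0.087,0.007,1,0.3],[0.015,-0.087,0.007,1,0.3],[0.015,-0.087,0.007,1,0.3],[0.015,-0.087,0.007,1,0.3],[0.015,-0.087,0.007,1,0.3]]'; python3 st.py 4;  python3 -m creep '[[0.015,-0.087,0.007,1,0.3],[0.015,-0.087,0.007,1,0.3],[0.015,-0.087,0.007,1,0.3],[0.015,-0.087,0.007,1,0.3],[0.015,-0.087,0.007,1,0.3],[0.015,-0.087,0.007,1,0.3]]'; python3 st.py 4
python3 - <<'E'
from h import *
im=look("w3");blobs(im)
E
```

```text
clock: 6.5
position: [0.4863, -0.0856, 0.1017]
ee_rot: [2.362, 2.066, 0.003]
force: [3.3, -2.7, 1.8]
width: 0.301
gripper_force: 1.9
radial 49.9 mm lead 4.4 mm pad phi -97.6  z 0.1017 | push 3.64 N radial 2.24 fz 1.81 | w 0.301 t 6.50
clock: 7.25
position: [0.4669, -0.0764, 0.0998]
ee_rot: [2.741, 1.53, 0.002]
force: [1.4, -4.1, 0.9]
width: 0.297
gripper_force: 2.2
radial 49.6 mm lead 5.0 mm pad phi -121.7  z 0.0998 | push 3.35 N radial 2.80 fz 0.94 | w 0.297 t 7.25
[ 131    0  109   71 3070] [193.7  38. ] [0.478 0.051 0.106] [[0.462, 0.044, 0.092], [0.499, 0.06, 0.13]]
[ 514    0  126   92 3690] [580.5  38.8] [ 0.627 -0.042  0.105] [[0.606, -0.053, 0.091], [0.637, -0.034, 0.125]]
[ 318  196   28   89 1563] [329.4 239.8] [ 0.478 -0.068  0.103] [[0.468, -0.081, 0.093], [0.489, -0.05, 0.126]]
[473 262  22  24 334] [483.5 274.7] [ 0.563 -0.214  0.015] [[0.527, -0.228, 0.003], [0.573, -0.078, 0.175]]
[485 311  20  13 119] [493.6 315.2] [ 0.549 -0.23   0.046] [[0.524, -0.241, 0.032], [0.556, -0.083, 0.18]]
```

View pics/w3.png

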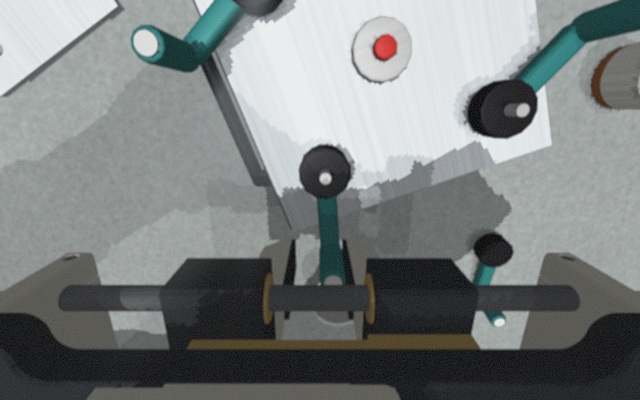

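The post is against the trailing pad, at about (330,285), and lever 4 has turned about 54°. One more row, then over to lever 2, the opposite one.

```bash
python3 -m creep '[[0.015,-0.087,0.007,1,0.3],[0,0,0,0,0.3]]'; python3 st.py 4; python3 -m creep '[[0,0.12,-0.1,0,0.3],[0,0,-0.7,0,0.3],[0,0,-0.7,0,0.3]]';python3 plan.py 2 113 0 0.103 0
```

```text
clock: 7.55
position: [0.4638, -0.0735, 0.0992]
ee_rot: [2.791, 1.438, 0.001]
force: [1.1, -3.9, 1.0]
width: 0.305
gripper_force: 1.7
radial 49.3 mm lead 5.9 mm pad phi -125.5  z 0.0992 | push 3.16 N radial 2.49 fz 0.99 | w 0.305 t 7.55
clock: 7.92
position: [0.4669, -0.0751, 0.1592]
ee_rot: [-2.791, -1.44, 0.001]
force: [0.9, -1.2, 0.6]
width: 0.303
gripper_force: 0.0
goal [0.5933 0.0865 0.103 ] shift units [5.12 0.23 1.4 ] turn units -14.61 joints [ 0.42  0.31 -0.46  1.99  0.17  0.88 -0.75] t 7.925
```

```bash
python3 -m creep '[[1,0.05,0,0,0.3],[1,0.05,0,0,0.3],[1,0.05,0,0,0.3],[1,0.05,0,0,0.3],[1,0.05,0,-1,0.3],[0,0,0,-1,0.3],[0,0,0,-1,0.3],[0,0,0,-1,0.3],[0,0,0,-1,0.3],[0,0,0,-1,0.3],[0,0,0,-1,0.3],[0,0,0,-1,0.3]]'>/dev/null; python3 -m creep '[[0,0,0,-1,0.3],[0,0,0,-1,0.3],[0,0,0,-1,0.3],[0,0,0,-1,0.3],[0,0,0,-1,0.3],[0,0,0,-1,0.3]]';python3 plan.py 2 113 0 0.103 0
```

```text
clock: 10.18
position: [0.5914, 0.0815, 0.1586]
ee_rot: [-1.786, -2.583, 0.0]
force: [0.3, -0.4, -0.3]
width: 0.301
gripper_force: 0.0
goal [0.5933 0.0865 0.103 ] shift units [0.1  0.09 1.39] turn units -0.58 joints [ 0.25  0.55 -0.7   1.68  0.4   1.05 -0.22] t 10.175
```

```bash
python3 -m creep '[[0.1,0.09,0.2,-0.5,0.3],[0,0,0.6,0,0.3],[0,0,0.6,0,0.3],[0,0.17,0,0,0.3]]'; python3 st.py 2; python3 -m creep '[[-0.015,0.087,0.007,1,0.3],[-0.015,0.087,0.007,1,0.3],[-0.015,0.087,0.007,1,0.3],[-0.015,0.087,0.007,1,0.3],[-0.015,0.087,0.007,1,0.3],[-0.015,0.087,0.007,1,0.3]]'; python3 st.py 2
```

```text
clock: 10.68
position: [0.5985, 0.0886, 0.1006]
ee_rot: [-1.744, -2.609, 0.005]
force: [0.5, 0.2, 0.3]
width: 0.3
gripper_force: 0.0
radial 50.0 mm lead 5.1 mm pad phi 112.5  z 0.1006 | push -0.52 N radial -0.01 fz 0.34 | w 0.300 t 10.68
clock: 11.42
position: [0.6202, 0.0904, 0.101]
ee_rot: [-2.252, -2.188, 0.002]
force: [-4.0, -0.0, -2.2]
width: 0.301
gripper_force: 1.8
radial 50.1 mm lead 6.0 mm pad phi 88.3  z 0.1010 | push 4.01 N radial -0.14 fz -2.21 | w 0.301 t 11.43
```

```bash
python3 -m creep '[[-0.015,0.087,0.007,1,0.3],[-0.015,0.087,0.007,1,0.3],[-0.015,0.087,0.007,1,0.3],[-0.015,0.087,0.007,1,0.3],[-0.015,0.087,0.007,1,0.3],[-0.015,0.087,0.007,1,0.3],[-0.015,0.087,0.007,1,0.3],[-0.015,0.087,0.007,1,0.3],[-0.015,0.087,0.007,1,0.3],[0,0,0,0,0.3]]'>/dev/null; python3 st.py 2; python3 -m creep '[[0,-0.12,-0.1,0,0.3],[0,0,-0.7,0,0.3],[0,0,-0.7,0,0.3]]';python3 plan.py 1 20.5 0 0.103 1
python3 - <<'E'
from h import *
im=vision.get_image("top");P=cloud(im);k,l,s,c=cv2.connectedComponentsWithStats(teal(im))
for i in range(1,k):
    if s[i,4]>15: print(c[i].round(1),onz(im,*c[i],.105)[:2].round(3))
E
```

```text
radial 50.5 mm lead 6.2 mm pad phi 52.5  z 0.0986 | push 3.00 N radial 1.29 fz -2.39 | w 0.301 t 12.68
clock: 13.05
position: [0.6452, 0.0786, 0.1599]
ee_rot: [2.817, 1.389, 0.002]
force: [-0.4, 0.3, 0.1]
width: 0.295
gripper_force: 0.0
goal [ 0.6408 -0.0385  0.103 ] shift units [-2.39  1.69  1.42] turn units -37.0 joints [ 0.06  0.57 -0.41  1.56  0.25  1.06 -1.06] t 13.05
[402.5 215.7] [ 0.551 -0.207]
```

```bash
python3 -m creep '[[-0.8,0.56,0,0,0.3],[-0.8,0.56,0,0,0.3],[-0.8,0.56,0,-1,0.3],[0,0,0,-1,0.3],[0,0,0,-1,0.3],[0,0,0,-1,0.3],[0,0,0,-1,0.3],[0,0,0,-1,0.3],[0,0,0,-1,0.3],[0,0,0,-1,0.3],[0,0,0,-1,0.3],[0,0,0,-1,0.3]]'>/dev/null; python3 -m creep '[[0,0,0,-1,0.3],[0,0,0,-1,0.3],[0,0,0,-1,0.3],[0,0,0,-1,0.3],[0,0,0,-1,0.3],[0,0,0,-1,0.3],[0,0,0,-1,0.3],[0,0,0,-1,0.3],[0,0,0,-1,0.3],[0,0,0,-1,0.3],[0,0,0,-1,0.3],[0,0,0,-1,0.3]]'>/dev/null;  python3 -m creep '[[0,0,0,-1,0.3],[0,0,0,-1,0.3],[0,0,0,-1,0.3],[0,0,0,-1,0.3],[0,0,0,-1,0.3],[0,0,0,-1,0.3],[0,0,0,-1,0.3],[0,0,0,-1,0.3],[0,0,0,-1,0.3],[0,0,0,-1,0.3],[0,0,0,-1,0.3],[0,0,0,-1,0.3]]';python3 plan.py 1 20.5 0 0.103 1
```

```text
clock: 17.6
position: [0.6402, -0.0389, 0.1592]
ee_rot: [-0.235, 3.131, -0.001]
force: [-0.1, 0.4, 0.3]
width: 0.302
gripper_force: 0.0
goal [ 0.6408 -0.0385  0.103 ] shift units [-0.01  0.01  1.41] turn units -2.98 joints [ 0.56  0.71 -0.97  1.56  0.62  1.2   1.2 ] t 17.6
```

```bash
python3 - <<'E'
from h import *
im=look("w4");blobs(im)
E
```

```text
[479   0  26  48 985] [490.8  22.3] [0.488 0.053 0.096] [[0.475, 0.047, 0.089], [0.501, 0.061, 0.099]]
[ 97  58  62  44 797] [128.3  77.8] [ 0.558 -0.228  0.02 ] [[0.547, -0.239, 0.007], [0.573, -0.209, 0.042]]
[301 172  23  65 812] [312.5 202.4] [ 0.625 -0.045  0.105] [[0.606, -0.054, 0.096], [0.637, -0.036, 0.13]]
[430 206  59  58 885] [457.2 233.4] [0.634 0.071 0.103] [[0.62, 0.053, 0.093], [0.644, 0.082, 0.126]]
```

View pics/w4.png

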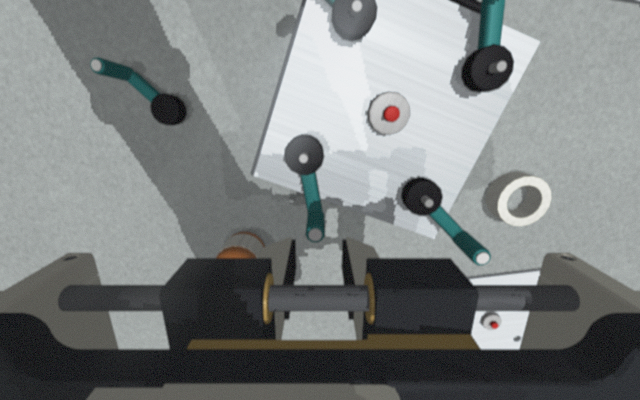

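Lever 1's post top at (315,234) lies between the fingers at (293,270) and (347,270). Descend and turn.

```bash
python3 -m creep '[[0,0,0.2,-1,0.3],[0,0,0.6,-1,0.3],[0,0,0.6,-1,0.3],[0,-0.17,0,0,0.3],[0.015,-0.087,0.007,1,0.3],[0.015,-0.087,0.007,1,0.3],[0.015,-0.087,0.007,1,0.3],[0.015,-0.087,0.007,1,0.3]]'>/dev/null; python3 st.py 1; python3 -m creep '[[0.015,-0.087,0.007,1,0.3],[0.015,-0.087,0.007,1,0.3],[0.015,-0.087,0.007,1,0.3],[0.015,-0.087,0.007,1,0.3],[0.015,-0.087,0.007,1,0.3],[0.015,-0.087,0.007,1,0.3],[0.015,-0.087,0.007,1,0.3],[0.015,-0.087,0.007,1,0.3],[0.015,-0.087,0.007,1,0.3],[0.015,-0.087,0.007,1,0.3],[0,0,0,0,0.3]]'; python3 st.py 1
```

```text
radial 49.3 mm lead 6.0 mm pad phi 4.2  z 0.1026 | push 4.22 N radial -0.14 fz -2.34 | w 0.302 t 18.65
clock: 20.02
position: [0.6308, -0.0906, 0.1001]
ee_rot: [0.961, 2.988, 0.002]
force: [2.6, 2.1, -0.6]
width: 0.302
gripper_force: 1.6
radial 50.1 mm lead 6.7 mm pad phi -35.6  z 0.1001 | push 3.23 N radial 0.91 fz -0.64 | w 0.302 t 20.02
```

```bash
python3 -m creep '[[0,0.12,-0.1,0,0.3],[0,0,-0.7,0,0.3],[0,0,-0.7,0,0.3]]'>/dev/null;python3 plan.py 3 188.6 0 0.103 0
```

```text
goal [0.4666 0.0527 0.103 ] shift units [5.4  0.44 1.42] turn units -11.03 joints [ 0.55  0.64 -0.79  1.57  0.49  1.13  0.6 ] t 20.4
```

```bash
python3 -m creep '[[1,0.1,0,0,0.3],[1,0.1,0,0,0.3],[1,0.1,0,0,0.3],[1,0.1,0,0,0.3],[1,0.04,0,0,0.3],[0.4,0,0,0,0.3],[0,0,0,-1,0.3],[0,0,0,-1,0.3],[0,0,0,-1,0.3],[0,0,0,-1,0.3],[0,0,0,-1,0.3],[0,0,0,-1,0.3]]'>/dev/null; python3 -m creep '[[0,0,0,-1,0.3],[0,0,0,-1,0.3],[0,0,0,-1,0.3],[0,0,0,-1,0.3],[0,0,0,-1,0.3]]';python3 plan.py 3 188.6 0 0.103 0
```

```text
clock: 22.52
position: [0.4675, 0.0524, 0.1588]
ee_rot: [-0.233, 3.132, -0.001]
force: [0.8, -0.6, -1.5]
width: 0.301
gripper_force: 0.0
goal [0.4666 0.0527 0.103 ] shift units [0.02 0.01 1.39] turn units -0.02 joints [ 0.6   0.48 -1.09  1.97  0.51  1.    0.98] t 22.525
```

```bash
python3 -m creep '[[0,0,0.2,0,0.3],[0,0,0.6,0,0.3],[0,0,0.6,0,0.3],[0,0.17,0,0,0.3],[-0.015,0.087,0.007,1,0.3],[-0.015,0.087,0.007,1,0.3],[-0.015,0.087,0.007,1,0.3],[-0.015,0.087,0.007,1,0.3]]'>/dev/null; python3 st.py 3; python3 -m creep '[[-0.015,0.087,0.007,1,0.3],[-0.015,0.087,0.007,1,0.3],[-0.015,0.087,0.007,1,0.3],[-0.015,0.087,0.007,1,0.3],[-0.015,0.087,0.007,1,0.3],[-0.015,0.087,0.007,1,0.3],[-0.015,0.087,0.007,1,0.3],[-0.015,0.087,0.007,1,0.3],[-0.015,0.087,0.007,1,0.3],[0,0,0,0,0.3]]'; python3 st.py 3
```

```text
radial 50.2 mm lead 6.1 mm pad phi 172.2  z 0.1016 | push 2.74 N radial 1.22 fz -2.04 | w 0.303 t 23.52
clock: 24.78
position: [0.484, 0.1, 0.099]
ee_rot: [-1.165, -2.917, 0.002]
force: [-4.6, -1.5, -1.2]
width: 0.301
gripper_force: 1.7
radial 50.6 mm lead 6.8 mm pad phi 136.4  z 0.0990 | push 4.29 N radial 2.32 fz -1.21 | w 0.301 t 24.77
```

Round one is done. I'll continue with lever 3, which the tool is already engaged on, as the first of round two.

```bash
for i in 1; do python3 -m creep '[[-0.015,0.087,0.007,1,0.3],[-0.015,0.087,0.007,1,0.3],[-0.015,0.087,0.007,1,0.3],[-0.015,0.087,0.007,1,0.3]]' >/dev/null; python3 st.py 3; done;  python3 -m creep '[[-0.015,0.087,0.007,1,0.3],[-0.015,0.087,0.007,1,0.3],[-0.015,0.087,0.007,1,0.3]]'; python3 st.py 3
```

```text
radial 50.7 mm lead 6.6 mm pad phi 120.4  z 0.0979 | push 4.01 N radial 2.32 fz 0.27 | w 0.304 t 25.27
clock: 25.65
position: [0.5061, 0.1104, 0.097]
ee_rot: [-1.837, -2.547, 0.002]
force: [-4.6, -1.8, -0.4]
width: 0.304
gripper_force: 2.3
radial 50.7 mm lead 6.5 mm pad phi 108.4  z 0.0970 | push 4.95 N radial -0.28 fz -0.37 | w 0.304 t 25.65
```

```bash
python3 -m creep '[[-0.015,0.087,0.007,1,0.3],[-0.015,0.087,0.007,1,0.3]]' >/dev/null; python3 st.py 3; python3 -m creep '[[-0.015,0.087,0.007,1,0.3]]' >/dev/null; python3 st.py 3
```

```text
radial 50.7 mm lead 6.3 mm pad phi 100.4  z 0.0964 | push 5.06 N radial 0.60 fz -0.70 | w 0.303 t 25.90
radial 50.7 mm lead 6.3 mm pad phi 96.4  z 0.0961 | push 5.02 N radial -0.23 fz -0.28 | w 0.301 t 26.02
```

```bash
python3 -m creep '[[-0.015,0.087,0.007,1,0.3],[0,0,0,0,0.3]]' >/dev/null; python3 st.py 3; python3 -m creep '[[-0.015,0.087,0.007,1,0.3],[0,0,0,0,0.3]]' >/dev/null; python3 st.py 3;
```

```text
radial 50.7 mm lead 6.8 mm pad phi 92.5  z 0.0959 | push 3.73 N radial 0.29 fz -0.50 | w 0.303 t 26.27
radial 50.7 mm lead 7.0 mm pad phi 88.6  z 0.0956 | push 3.10 N radial 0.75 fz -0.51 | w 0.303 t 26.52
```

The stop isn't reached after 48°. To keep the cover level I'll switch to the opposite lever, 1, and come back to 3 later.

```bash
python3 -m creep '[[0,-0.12,-0.1,0,0.3],[0,0,-0.8,0,0.3],[0,0,-0.7,0,0.3]]'>/dev/null;python3 plan.py 1 -35 0 0.100 1
```

```text
goal [ 0.635  -0.0847  0.1   ] shift units [-4.81  2.99  1.53] turn units -14.12 joints [ 0.12  0.42 -0.57  1.85  0.27  0.95 -0.6 ] t 26.9
```

```bash
python3 -m creep '[[-0.96,0.6,0,0,0.3],[-0.96,0.6,0,0,0.3],[-0.96,0.6,0,0,0.3],[-0.96,0.6,0,0,0.3],[-0.97,0.6,0,0,0.3],[0,0,0,-1,0.3],[0,0,0,-1,0.3],[0,0,0,-1,0.3],[0,0,0,-1,0.3],[0,0,0,-1,0.3],[0,0,0,-1,0.3],[0,0,0,-1,0.3]]'>/dev/null; python3 -m creep '[[0,0,0,-1,0.3],[0,0,0,-1,0.3],[0,0,0,-1,0.3],[0,0,0,-1,0.3],[0,0,0,-1,0.3],[0,0,0,-1,0.3],[0,0,0,-1,0.3]]';python3 plan.py 1 -35 0 0.100 1
```

```text
clock: 29.28
position: [0.6351, -0.0854, 0.1603]
ee_rot: [0.953, 2.991, 0.001]
force: [-0.6, -1.0, -0.2]
width: 0.301
gripper_force: 0.0
goal [ 0.635  -0.0847  0.1   ] shift units [0.02 0.01 1.51] turn units -0.09 joints [ 0.52  0.63 -0.74  1.57  0.46  1.12  0.63] t 29.275
```

```bash
python3 -m creep '[[0,0,0.3,0,0.3],[0,0,0.6,0,0.3],[0,0,0.6,0,0.3],[0,-0.17,0,0,0.3],[0.015,-0.087,0.007,1,0.3],[0.015,-0.087,0.007,1,0.3],[0.015,-0.087,0.007,1,0.3],[0.015,-0.087,0.007,1,0.3]]'>/dev/null; python3 st.py 1; python3 -m creep '[[0.015,-0.087,0.007,1,0.3],[0.015,-0.087,0.007,1,0.3],[0.015,-0.087,0.007,1,0.3],[0.015,-0.087,0.007,1,0.3]]'>/dev/null; python3 st.py 1; python3 -m creep '[[0.015,-0.087,0.007,1,0.3],[0.015,-0.087,0.007,1,0.3],[0,0,0,0,0.3]]'; python3 st.py 1
```

```text
radial 50.1 mm lead 5.9 mm pad phi -51.7  z 0.0994 | push 3.89 N radial -0.34 fz -2.55 | w 0.299 t 30.27
radial 50.3 mm lead 5.7 mm pad phi -67.7  z 0.0985 | push 3.73 N radial -0.85 fz -3.20 | w 0.299 t 30.77
clock: 31.15
position: [0.6006, -0.1065, 0.0978]
ee_rot: [1.924, 2.481, 0.002]
force: [3.7, 0.4, -1.0]
width: 0.3
gripper_force: 1.8
radial 50.5 mm lead 6.2 mm pad phi -75.6  z 0.0978 | push 3.70 N radial 0.57 fz -1.01 | w 0.300 t 31.15
```

```bash
python3 -m creep '[[0.015,-0.087,0.007,1,0.3],[0.015,-0.087,0.007,1,0.3],[0,0,0,0,0.3]]'>/dev/null; python3 st.py 1; python3 -m creep '[[0.015,-0.087,0.007,1,0.3],[0,0,0,0,0.3]]'>/dev/null; python3 st.py 1; python3 -m creep '[[0.015,-0.087,0.007,1,0.3],[0,0,0,0,0.3]]'; python3 st.py 1
```

```text
radial 50.7 mm lead 6.3 mm pad phi -83.5  z 0.0970 | push 4.19 N radial 2.00 fz 0.51 | w 0.297 t 31.52
radial 50.8 mm lead 6.5 mm pad phi -87.5  z 0.0965 | push 3.85 N radial 1.94 fz 2.17 | w 0.299 t 31.77
clock: 32.02
position: [0.586, -0.1064, 0.096]
ee_rot: [2.248, 2.193, 0.0]
force: [4.1, -2.4, 1.7]
width: 0.3
gripper_force: 2.0
radial 50.5 mm lead 6.8 mm pad phi -91.4  z 0.0960 | push 4.11 N radial 2.30 fz 1.70 | w 0.300 t 32.02
```

```bash
for k in 1; do python3 -m creep '[[0.015,-0.087,0.007,1,0.3],[0,0,0,0,0.3]]'>/dev/null; python3 st.py 1; python3 -m creep '[[0.015,-0.087,0.007,1,0.3],[0,0,0,0,0.3]]'>/dev/null; python3 st.py 1; python3 -m creep '[[0.015,-0.087,0.007,1,0.3],[0,0,0,0,0.3]]'>/dev/null; python3 st.py 1; done
```

```text
radial 50.4 mm lead 7.0 mm pad phi -95.4  z 0.0954 | push 4.06 N radial 1.18 fz 1.87 | w 0.301 t 32.27
radial 50.4 mm lead 7.2 mm pad phi -99.4  z 0.0950 | push 3.93 N radial 1.16 fz 2.69 | w 0.299 t 32.52
radial 50.4 mm lead 7.2 mm pad phi -103.4  z 0.0947 | push 4.74 N radial 2.01 fz 2.31 | w 0.300 t 32.77
```

```bash
python3 -m creep '[[0.015,-0.087,0.007,1,0.3],[0,0,0,0,0.3]]'>/dev/null; python3 st.py 1; python3 -m creep '[[0.015,-0.087,0.007,1,0.3],[0,0,0,0,0.3]]'>/dev/null; python3 st.py 1
```

```text
radial 50.4 mm lead 7.3 mm pad phi -107.4  z 0.0944 | push 3.50 N radial 1.01 fz 2.43 | w 0.297 t 33.02
radial 50.3 mm lead 7.3 mm pad phi -111.4  z 0.0941 | push 3.43 N radial 1.23 fz 1.79 | w 0.297 t 33.27
```

```bash
python3 -m creep '[[0.015,-0.087,0.007,1,0.3],[0,0,0,0,0.3]]'>/dev/null; python3 st.py 1; python3 -m creep '[[0.015,-0.087,0.007,1,0.3],[0,0,0,0,0.3]]'>/dev/null; python3 st.py 1
python3 - <<'E'
from h import *
im=look("w5");blobs(im)
E
```

```text
radial 50.4 mm lead 7.0 mm pad phi -115.4  z 0.0939 | push 4.59 N radial 1.60 fz 3.09 | w 0.302 t 33.52
radial 50.4 mm lead 6.6 mm pad phi -119.4  z 0.0937 | push 5.42 N radial 0.46 fz 2.43 | w 0.300 t 33.77
[ 35   0  39  17 379] [53.   5.4] [0.517 0.079 0.089] [[0.511, 0.075, 0.082], [0.521, 0.083, 0.092]]
[ 320  195   26   90 1582] [330.7 238.6] [ 0.575 -0.088  0.097] [[0.565, -0.1, 0.087], [0.587, -0.069, 0.12]]
[161 249  19  35 429] [169.5 262.8] [ 0.482 -0.056  0.094] [[0.473, -0.065, 0.092], [0.49, -0.048, 0.095]]
[134 312  31  35 493] [152.7 326.4] [ 0.472 -0.076  0.122] [[0.466, -0.084, 0.113], [0.475, -0.072, 0.127]]
```

View pics/w5.png

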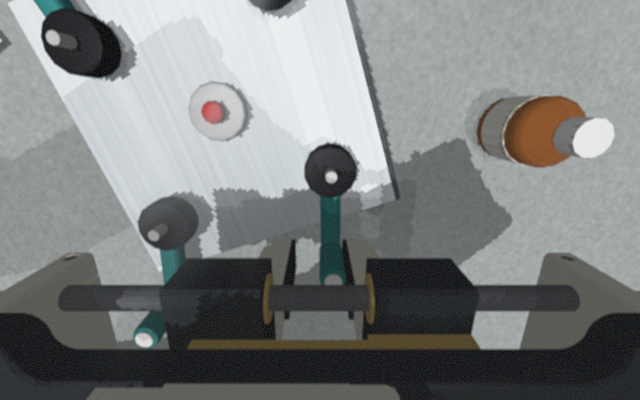

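Lever 1's post is against the pad, at about (333,280), and the force now climbs by about 1 N per row: the stop. Tighten to snug.

```bash
python3 -m creep '[[0.015,-0.087,0.007,1,0.3],[0,0,0,0,0.3]]'>/dev/null; python3 st.py 1; python3 -m creep '[[0.007,-0.043,0.003,0.5,0.3],[0,0,0,0,0.3]]'>/dev/null; python3 st.py 1
```

```text
radial 50.3 mm lead 6.3 mm pad phi -123.4  z 0.0936 | push 6.30 N radial 0.92 fz 3.29 | w 0.303 t 34.08
radial 50.3 mm lead 5.7 mm pad phi -125.4  z 0.0936 | push 7.23 N radial 0.76 fz 2.40 | w 0.299 t 34.33
```

```bash
python3 -m creep '[[0,0.12,-0.1,0,0.3],[0,0,-0.8,0,0.3],[0,0,-0.7,0,0.3]]'>/dev/null;python3 plan.py 3 88.6 0 0.096 0
```

```text
goal [0.5172 0.1102 0.096 ] shift units [ 3.54 -3.87  1.54] turn units -8.5 joints [ 0.33  0.44 -0.35  1.77  0.18  0.96 -0.71] t 34.7
```

```bash
python3 -m creep '[[0.9,-0.97,0,0,0.3],[0.9,-0.97,0,0,0.3],[0.9,-0.97,0,0,0.3],[0.84,-0.96,0,-0.5,0.3],[0,0,0,-1,0.3],[0,0,0,-1,0.3],[0,0,0,-1,0.3],[0,0,0,-1,0.3],[0,0,0,-1,0.3],[0,0,0,-1,0.3],[0,0,0,-1,0.3],[0,0,0,-1,0.3]]'>/dev/null;python3 plan.py 3 88.6 0 0.096 0
```

```text
goal [0.5172 0.1102 0.096 ] shift units [ 0.02 -0.01  1.51] turn units 0.03 joints [ 0.1   0.42 -0.55  1.86  0.26  0.94 -0.58] t 36.2
```

```bash
python3 -m creep '[[0,0,0.3,0,0.3],[0,0,0.6,0,0.3],[0,0,0.6,0,0.3],[0,0.17,0,0,0.3],[-0.015,0.087,0.007,1,0.3],[-0.015,0.087,0.007,1,0.3],[0,0,0,0,0.3]]'>/dev/null; python3 st.py 3; python3 -m creep '[[-0.015,0.087,0.007,1,0.3],[0,0,0,0,0.3]]'>/dev/null; python3 st.py 3; python3 -m creep '[[-0.015,0.087,0.007,1,0.3],[0,0,0,0,0.3]]'>/dev/null; python3 st.py 3
```

```text
radial 49.4 mm lead 8.0 mm pad phi 80.4  z 0.0963 | push 3.79 N radial -0.84 fz -2.39 | w 0.302 t 37.08
radial 49.5 mm lead 8.4 mm pad phi 76.5  z 0.0962 | push 3.30 N radial -0.88 fz -1.69 | w 0.298 t 37.33
radial 49.7 mm lead 8.6 mm pad phi 72.6  z 0.0960 | push 3.56 N radial -2.69 fz -1.63 | w 0.299 t 37.58
```

```bash
python3 -m creep '[[-0.015,0.087,0.007,1,0.3],[0,0,0,0,0.3]]'>/dev/null; python3 st.py 3; python3 -m creep '[[-0.015,0.087,0.007,1,0.3],[0,0,0,0,0.3]]'>/dev/null; python3 st.py 3; python3 -m creep '[[-0.015,0.087,0.007,1,0.3],[0,0,0,0,0.3]]'>/dev/null; python3 st.py 3
```

```text
radial 49.8 mm lead 8.6 mm pad phi 68.6  z 0.0957 | push 3.54 N radial -3.12 fz -1.07 | w 0.300 t 37.83
radial 49.9 mm lead 8.4 mm pad phi 64.6  z 0.0955 | push 4.50 N radial -3.32 fz 0.76 | w 0.300 t 38.08
radial 50.1 mm lead 8.1 mm pad phi 60.6  z 0.0953 | push 5.95 N radial -3.14 fz 0.39 | w 0.300 t 38.33
```

```bash
python3 -m creep '[[-0.011,0.065,0.004,0.75,0.3],[0,0,0,0,0.3],[0,0,0,0,0.3]]'>/dev/null; python3 st.py 3
```

```text
radial 50.1 mm lead 7.7 mm pad phi 57.7  z 0.0950 | push 6.17 N radial -4.47 fz 1.14 | w 0.304 t 38.70
```

```bash
python3 -m creep '[[-0.007,0.043,0.002,0.5,0.3],[0,0,0,0,0.3]]'>/dev/null; python3 st.py 3;  python3 -m creep '[[0,-0.12,-0.1,0,0.3],[0,0,-0.8,0,0.3],[0,0,-0.7,0,0.3]]'>/dev/null;python3 plan.py 2 52.8 0 0.099 0
```

```text
radial 50.1 mm lead 7.2 mm pad phi 55.6  z 0.0949 | push 7.63 N radial -5.23 fz 2.57 | w 0.299 t 38.95
goal [0.643  0.0803 0.099 ] shift units [0.91 2.21 1.55] turn units 0.69 joints [ 0.    0.42 -0.38  1.8   0.19  0.95 -1.05] t 39.325
```

```bash
python3 -m creep '[[0.3,0.74,0,0.7,0.3],[0.31,0.73,0,0,0.3],[0.31,0.73,0,0,0.3],[0,0,0.3,0,0.3],[0,0,0.6,0,0.3],[0,0,0.6,0,0.3],[0,0,0,0,0.3]]'>/dev/null; python3 st.py 2;python3 plan.py 2 52.8 0 0.099 0
```

```text
radial 45.2 mm lead -1.2 mm pad phi 52.7  z 0.0975 | push -0.24 N radial 0.72 fz -0.41 | w 0.301 t 40.20
goal [0.643  0.0803 0.099 ] shift units [ 0.12  0.03 -0.04] turn units -0.02 joints [ 0.01  0.61 -0.32  1.64  0.23  0.93 -1.05] t 40.2
```

```bash
python3 -m creep '[[0.12,0.2,0,0,0.3],[-0.015,0.087,0.007,1,0.3],[-0.015,0.087,0.007,1,0.3],[-0.015,0.087,0.007,1,0.3],[-0.015,0.087,0.007,1,0.3],[-0.015,0.087,0.007,1,0.3],[-0.015,0.087,0.007,1,0.3]]'>/dev/null; python3 st.py 2; python3 -m creep '[[-0.015,0.087,0.007,1,0.3],[-0.015,0.087,0.007,1,0.3],[-0.015,0.087,0.007,1,0.3],[-0.015,0.087,0.007,1,0.3]]'>/dev/null; python3 st.py 2; python3 -m creep '[[-0.015,0.087,0.007,1,0.3],[-0.015,0.087,0.007,1,0.3],[0,0,0,0,0.3]]'>/dev/null; python3 st.py 2
```

```text
radial 51.8 mm lead 7.0 mm pad phi 28.6  z 0.0985 | push 3.13 N radial -1.44 fz 0.35 | w 0.300 t 41.08
radial 52.0 mm lead 6.2 mm pad phi 12.6  z 0.0974 | push 3.40 N radial -2.03 fz 0.65 | w 0.301 t 41.58
radial 52.2 mm lead 6.4 mm pad phi 4.7  z 0.0968 | push 2.93 N radial -0.90 fz 0.69 | w 0.301 t 41.95
```

```bash
python3 -m creep '[[-0.015,0.087,0.007,1,0.3],[-0.015,0.087,0.007,1,0.3],[0,0,0,0,0.3]]'>/dev/null; python3 st.py 2; python3 -m creep '[[-0.015,0.087,0.007,1,0.3],[-0.015,0.087,0.007,1,0.3],[0,0,0,0,0.3]]'>/dev/null; python3 st.py 2;  python3 -m creep '[[-0.015,0.087,0.007,1,0.3],[0,0,0,0,0.3]]'>/dev/null; python3 st.py 2
```

```text
radial 52.2 mm lead 6.5 mm pad phi -3.2  z 0.0960 | push 1.86 N radial -1.47 fz 1.68 | w 0.300 t 42.33
radial 52.2 mm lead 6.5 mm pad phi -11.2  z 0.0952 | push 2.64 N radial -0.53 fz 2.47 | w 0.298 t 42.70
radial 52.1 mm lead 6.5 mm pad phi -15.2  z 0.0947 | push 2.61 N radial -0.33 fz 1.29 | w 0.298 t 42.95
```

```bash
python3 -m creep '[[-0.015,0.087,0.007,1,0.3],[0,0,0,0,0.3]]'>/dev/null; python3 st.py 2; python3 -m creep '[[-0.015,0.087,0.007,1,0.3],[0,0,0,0,0.3]]'>/dev/null; python3 st.py 2;  python3 -m creep '[[-0.015,0.087,0.007,1,0.3],[0,0,0,0,0.3]]'>/dev/null; python3 st.py 2
```

```text
radial 52.0 mm lead 6.4 mm pad phi -19.2  z 0.0944 | push 3.70 N radial -0.04 fz 2.25 | w 0.299 t 43.20
radial 51.9 mm lead 6.2 mm pad phi -23.2  z 0.0941 | push 4.00 N radial 1.37 fz 2.92 | w 0.297 t 43.45
radial 51.8 mm lead 6.0 mm pad phi -27.2  z 0.0938 | push 4.33 N radial 0.29 fz 3.32 | w 0.294 t 43.70
```

```bash
python3 -m creep '[[-0.015,0.087,0.007,1,0.3],[0,0,0,0,0.3]]'>/dev/null; python3 st.py 2; python3 -m creep '[[-0.015,0.087,0.007,1,0.3],[0,0,0,0,0.3]]'>/dev/null; python3 st.py 2
```

```text
radial 51.8 mm lead 5.7 mm pad phi -31.2  z 0.0936 | push 5.18 N radial 0.49 fz 3.77 | w 0.297 t 43.95
radial 51.7 mm lead 5.1 mm pad phi -35.2  z 0.0934 | push 5.94 N radial -0.24 fz 3.44 | w 0.303 t 44.20
```

```bash
python3 -m creep '[[-0.013,0.078,0.004,0.9,0.3],[0,0,0,0,0.3]]'>/dev/null; python3 st.py 2;  python3 -m creep '[[0,-0.12,-0.1,0,0.3],[0,0,-0.8,0,0.3],[0,0,-0.7,0,0.3]]'>/dev/null;python3 plan.py 4 -125 0 0.099 1
```

```text
radial 51.6 mm lead 4.7 mm pad phi -38.7  z 0.0934 | push 6.79 N radial 0.55 fz 3.71 | w 0.301 t 44.45
goal [ 0.4685 -0.0778  0.099 ] shift units [-2.23  4.48  1.46] turn units -23.47 joints [-0.16  0.54  0.11  1.59 -0.06  1.02 -2.29] t 44.825
```

```bash
python3 -m creep '[[-0.45,0.9,0,0,0.3],[-0.45,0.9,0,0,0.3],[-0.45,0.9,0,0,0.3],[-0.44,0.89,0,0,0.3],[-0.44,0.89,0,-1,0.3],[0,0,0,-1,0.3],[0,0,0,-1,0.3],[0,0,0,-1,0.3],[0,0,0,-1,0.3],[0,0,0,-1,0.3],[0,0,0,-1,0.3],[0,0,0,-1,0.3]]'>/dev/null;python3 -m creep '[[0,0,0,-1,0.3],[0,0,0,-1,0.3],[0,0,0,-1,0.3],[0,0,0,-1,0.3],[0,0,0,-1,0.3],[0,0,0,-1,0.3],[0,0,0,-1,0.3],[0,0,0,-1,0.3],[0,0,0,-1,0.3],[0,0,0,-1,0.3],[0,0,0,-1,0.3],[0,0,0,-1,0.3]]'>/dev/null;python3 plan.py 4 -125 0 0.099 1
```

```text
goal [ 0.4685 -0.0778  0.099 ] shift units [-0.01  0.01  1.43] turn units -3.43 joints [ 0.18  0.28 -0.16  2.01  0.06  0.86 -0.86] t 47.825
```

```bash
python3 -m creep '[[0,0,0.2,-1,0.3],[0,0,0.2,-1,0.3],[0,0,0.5,-1,0.3],[0,0,0.5,-0.4,0.3],[0,-0.17,0,0,0.3],[0.015,-0.087,0.007,1,0.3],[0.015,-0.087,0.007,1,0.3],[0.015,-0.087,0.007,1,0.3],[0.015,-0.087,0.007,1,0.3],[0.015,-0.087,0.007,1,0.3],[0.015,-0.087,0.007,1,0.3]]'>/dev/null; python3 st.py 4; python3 -m creep '[[0.015,-0.087,0.007,1,0.3],[0.015,-0.087,0.007,1,0.3],[0.015,-0.087,0.007,1,0.3],[0.015,-0.087,0.007,1,0.3]]'>/dev/null; python3 st.py 4; python3 -m creep '[[0.015,-0.087,0.007,1,0.3],[0.015,-0.087,0.007,1,0.3],[0,0,0,0,0.3]]'>/dev/null; python3 st.py 4
```

```text
radial 49.1 mm lead 6.6 mm pad phi -149.5  z 0.0995 | push 3.67 N radial 1.38 fz -2.95 | w 0.299 t 49.20
radial 49.4 mm lead 7.1 mm pad phi -165.5  z 0.0983 | push 3.63 N radial 0.65 fz -1.83 | w 0.296 t 49.70
radial 49.4 mm lead 7.9 mm pad phi -173.3  z 0.0976 | push 2.36 N radial 0.86 fz -0.41 | w 0.298 t 50.08
```

```bash
python3 -m creep '[[0.015,-0.087,0.007,1,0.3],[0.015,-0.087,0.007,1,0.3],[0,0,0,0,0.3]]'>/dev/null; python3 st.py 4; python3 -m creep '[[0.015,-0.087,0.007,1,0.3],[0.015,-0.087,0.007,1,0.3],[0,0,0,0,0.3]]'>/dev/null; python3 st.py 4; python3 -m creep '[[0.015,-0.087,0.007,1,0.3],[0,0,0,0,0.3]]'>/dev/null; python3 st.py 4;python3 -m creep '[[0.015,-0.087,0.007,1,0.3],[0,0,0,0,0.3]]'>/dev/null; python3 st.py 4
```

```text
radial 49.2 mm lead 8.3 mm pad phi 178.7  z 0.0969 | push 2.93 N radial 1.63 fz -0.43 | w 0.297 t 50.45
radial 49.1 mm lead 8.7 mm pad phi 170.8  z 0.0962 | push 2.21 N radial 1.52 fz 1.04 | w 0.296 t 50.83
radial 49.1 mm lead 8.8 mm pad phi 166.8  z 0.0959 | push 2.24 N radial 1.36 fz 0.56 | w 0.303 t 51.08
radial 49.2 mm lead 8.8 mm pad phi 162.8  z 0.0956 | push 2.43 N radial 1.12 fz 2.14 | w 0.300 t 51.33
```

```bash
python3 -m creep '[[0.015,-0.087,0.007,1,0.3],[0,0,0,0,0.3]]'>/dev/null; python3 st.py 4; python3 -m creep '[[0.015,-0.087,0.007,1,0.3],[0,0,0,0,0.3]]'>/dev/null; python3 st.py 4; python3 -m creep '[[0.015,-0.087,0.007,1,0.3],[0,0,0,0,0.3]]'>/dev/null; python3 st.py 4
```

```text
radial 49.2 mm lead 8.8 mm pad phi 158.8  z 0.0954 | push 3.33 N radial 1.05 fz 2.51 | w 0.298 t 51.58
radial 49.2 mm lead 8.7 mm pad phi 154.8  z 0.0951 | push 4.02 N radial 0.60 fz 2.98 | w 0.303 t 51.83
radial 49.2 mm lead 8.6 mm pad phi 150.8  z 0.0949 | push 4.43 N radial 0.00 fz 2.25 | w 0.300 t 52.08
```

```bash
python3 -m creep '[[0.015,-0.087,0.005,1,0.3],[0,0,0,0,0.3]]'>/dev/null; python3 st.py 4; python3 -m creep '[[0.015,-0.087,0.005,1,0.3],[0,0,0,0,0.3]]'>/dev/null; python3 st.py 4
```

```text
radial 49.2 mm lead 8.4 mm pad phi 146.7  z 0.0947 | push 6.29 N radial -1.64 fz 3.01 | w 0.302 t 52.33
radial 49.2 mm lead 8.2 mm pad phi 142.7  z 0.0945 | push 7.25 N radial -1.40 fz 3.42 | w 0.300 t 52.58
```

All four are snug. I'll let go, lift clear and take a final look.

```bash
python3 -m creep '[[0,0.12,-0.1,0,0.3],[0,0,-0.8,0,0.3],[-0.5,0,-0.8,0,0.3],[-0.5,0,-0.8,0,0.3],[-0.5,0,-0.8,0,0.3],[0,0,0,0,0.3],[0,0,0,0,0.3]]'
python3 - <<'E'
from h import *
im=look("w6");P=cloud(im);h=cv2.cvtColor(im["pixels"],cv2.COLOR_BGR2HSV)
m=(P[...,2]>0.066)&(P[...,2]<0.084)&(h[...,1]<40)&(np.hypot(P[...,0]-.555,P[...,1]-.002)<.1)
q=P[m];A=np.c_[q[:,:2]-[.555,.002],np.ones(len(q))];c=np.linalg.lstsq(A,q[:,2],rcond=None)[0];print("cover plane slopes,z",c.round(4),len(q));blobs(im)
E
```

```text
clock: 53.45
position: [0.4126, 0.0333, 0.2261]
ee_rot: [-2.976, 1.004, -0.001]
force: [0.4, -0.6, -0.4]
width: 0.3
gripper_force: 0.0
cover plane slopes,z [0.0032 0.0012 0.0716] 20901
[316  95  16  48 334] [323.9 117.7] [ 0.467 -0.014  0.092] [[0.452, -0.027, 0.086], [0.48, 0.001, 0.12]]
[164 124  38  15 318] [183.3 128.9] [0.539 0.096 0.101] [[0.532, 0.087, 0.087], [0.545, 0.101, 0.12]]
```

View pics/w6.png

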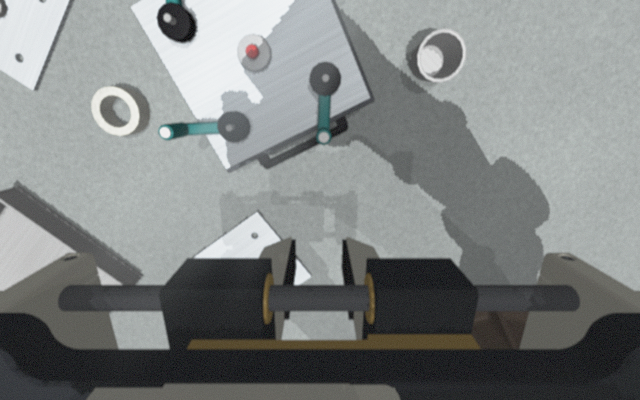

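The cover around the valve at (252,52) has come down 6 mm and is level within 0.004 rad. The gripper is clear, and the cup at (440,55) and tape roll at (120,110) are undisturbed.

```bash
python3 -c "
from cell import sign_off
print(sign_off())"
```

```text
the job is handed in; nothing more can be done
None
```

The case is closed and handed in: all four levers were tightened crosswise in two rounds to about 7 N each, the cover measured level to about 0.003 rad, and the gripper is clear; in round two I switched between the first opposite pair partway to limit tipping.

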